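Lift the hot steriliser lid with the lid lifter

ROBOT

A 7-joint arm with a two-finger parallel gripper is mounted at the origin on a cart in front of the work surface, level with it; the furniture and walls round the work are solid. World frame = base frame: x ahead of the robot, y to its left, z up, the work surface at z = 0. Lengths are in m, angles in rad, forces in N, time in s.
With the tool pointing down it reaches from about 0.35 to 0.9 m from the base axis. Payload 7.2 kg.
Tool frame: the origin (TCP) lies where the fingers leave the gripper's body, on its centre line; the fingertips stand 73 mm ahead of it and the grasp point (between the pads) lies 54 mm ahead of it; z points along the fingers, y is the line along which they close (so a half turn about z gives the same grasp; the last joint's range is limited). The gripper opens to 85 mm and grips with 20 to 120 N. Pads are 22 mm wide; open, the fingers measure 114 mm over their backs; the gripper's body (76 mm by 85 mm) begins 54 mm behind the grasp point. The pads swing forward as they close: fully open they stand 13 mm farther back than shut.
Start: joints at [1.197, 0.411, -0.013, 1.596, 0.006, 1.134, -0.082], TCP at [0.188, -0.596, 0.304] pointing down, gripper open.
Joint ranges: [-2.95, 2.95], [-0.29, 1.99], [-1.47, 1.44], [0.14, 2.54], [-1.03, 4.17], [0.13, 1.85], [-2.86, 2.86]. Speed limits (rad/s): [2.39, 2.39, 3.01, 3.01, 3.14, 3.14, 3.14].

INTERFACE

Orientations are given as a unit quaternion [x, y, z, w].
In Python, from workcell import monitor, viewer, job, spotter gives the robot as it stands.
- The arm moves only by the shell command python3 -m inch 'ROWS' [FORCE]. ROWS is JSON, a list of rows, each an object of numbers: "fingers": the closure, from -1 (fully open) to 1 (shut), so that 0 is half open; "dx", "dy", "dz": the shift along the world's x, y, z in mm; "ax", "ay", "az": the turn, a rotation vector about the world's x, y, z in degrees. A call has 1 to 8 rows; each row shifts and turns the commanded pose from where the row before left it; what a row does not reach is not made up. A row lasts 1/12 s, in which the tool goes at most 41.7 mm and 7.16 degrees, less where a joint would pass 70% of its speed; a pose out of reach is approached as far as the arm can. A call with a gripper value outside its range is refused whole. The fingers move at their own pace and stop on an object; FORCE is the grip in N (left out, the last holds). Time passes only in rows, so rows that do not move let the fingers close. It gives the time, the measured TCP pose, the force, the opening and the grip force at its end, in the units of the state.
- monitor.state(): the state, without advancing time (a new reading comes with each control period).
- viewer.camera(name): name is "side" or "top" or "wrist"; returns a dict with "frame" (384x512x3 uint8, red, green, blue), "fx", "fy", "cx", "cy" (pixels), "rvec" (rotation vector, rad) and "tvec" (3), from world to camera coordinates, as OpenCV has them. Camera axes: x right, y down, z forward; pixel columns grow to the right and rows downward; lengths in m; the calibration is good to about 2 mm. A picture is of the moment at which its call begins. There is no depth.
- job.job_done(): hands the job in; it is judged then, once.
Trained networks look in the newest picture that a camera, given by its name, has taken for a name from the list of things; names that differ only in an ending like _2 or _b are one class to them, and where a whole thing is asked for, a point or a joint stands for the part that bears it (a point fixed in the world has none). Each returns a list of dicts, best first, with "score" (0 to 1); they miss things now and then, are a little off and sometimes report something else, mostly with a low value. They report only what shows in the picture. A call takes as long as a camera call. They do not tell look-alikes from the thing itself.
- spotter.search_frame(camera, name): "xyz" ([x, y, z] in m, in world coordinates, good to about 4 mm: the middle of the surface that is visible of it).
- spotter.trace(camera, name): "pixels" (384x512 bool, what is visible of it).
- spotter.tip_of(camera, name): "xyz" ([x, y, z] in m, in world coordinates, good to about 4 mm: a listed point, or the origin of a listed thing).
The state is a dict: "time": time; "joint_positions": joint angles; "joint_velocities": joint speeds; "tau": joint torques, N m; "ee_pos": TCP position; "eef_rot": TCP orientation; "force": force on the tool from outside, world axes, zero at the start; "torque": the same for the moment, N m; "opening": finger opening in m; "finger_force": force on a finger pad.
Only numpy, scipy, OpenCV 4.12 (cv2) and the standard library are available. Lean on these libraries where they do the work, as an engineer would, in place of code of your own. Each camera call takes 0.05 s, during which the arm holds its last target. There are 200 camera calls.

TASK

The steriliser is hot: using the blue-handled lid lifter, hook its lid under the loop handle, lift it off level, and set it down gently so that it lies flat, right way up, in the empty steel tray. Then draw the lifter out of the loop and stand it upright by itself on the worktop. Do not touch the lid or the steriliser with the gripper or arm, do not let the lid tip, and leave the timer, vials and wipes where they are.

Things in the scene. Friction and masses are not known exactly. Their poses are not given: they have to be found in the camera images.
- steriliser: fixed round stainless pot steriliser, hot, 162 mm diameter, flat rim 105 mm above the worktop round a well 112 mm wide; white control console with black panel on its own -x side (reaches 112 mm from the axis), grey lugs on its +-y sides (reach 99 mm). Origin: on its axis at worktop level; z up
- lid: loose stainless lid, about 0.3 kg: round plug 104 mm diameter, 12 mm deep, below a round flange 128 mm diameter, 4 mm thick; flat top 16 mm above the origin (17 mm in the middle). Origin: centre of the plug's underside; z up. The flange rests on the steriliser's rim, the plug hangs in the well with 4 mm play all round. Laid down it rests on the plug
- lid_loop (a point): middle of the straight top bar of the lid's upright welded loop handle, 60 mm above the lid's origin on its axis. Round rod 8 mm thick; the bar runs along the lid's y; legs at y = +-42 mm: the opening is 76 mm wide and 40 mm high, its roof 4 mm below this point. A lifter passes through along the lid's x, from either side
- lifter: loose lid lifter, 0.16 kg, of bent 7 mm stainless rod, C-shaped from the side, standing by itself on two level tines. Origin: at the tines' underside below the middle of the grip; x along the tines to their tips. Tines at y = +-18 mm (43 mm over both), from x = -56 mm, bending up from x = 17 mm to tips at x = 36 mm that are 18 mm high. The back's rods rise at x = -57 to -49 mm to the grip
- lifter_seat (a point): seat for the loop bar on the lifter's tines: where the axis of a hung 8 mm bar lies, 11 mm above the lifter's origin and straight below the grip's middle, so that the load balances. The bar sits between the upturned tips and a cross rod over the tines at x = -20 mm (11.5 mm high); it has about 10 mm play either way. Above the tines the throat is free up to 75 mm above the origin
- lifter_grip (a point): centre of the lifter's blue grip, 88 mm above the lifter's origin: a level bar 18 mm wide (along y), 26 mm high, 92 mm long (along the lifter's x, from -43 to 49 mm), to be pinched across its width from above
- drip_tray: loose empty steel tray 192 x 292 mm, its long side along its own y, 0.42 kg. Origin: centre of the underside; floor about 1 mm above the origin and flat over 150 x 250 mm; walls 26 mm high, 162 x 262 mm apart inside. It stands to the left or to the right of the steriliser, the lifter on the other side
- timer: white bench timer 26 x 72 x 62 mm, bystander; origin centre of its underside
- wipes: blue wipe packet 42 x 85 x 60 mm, bystander; origin centre of its underside
- vial_red: red-capped vial 24 mm diameter, 57 mm high, bystander; origin centre of its underside
- vial_blue: blue-capped vial 22 mm diameter, 58 mm high, bystander; origin centre of its underside
There are look-alikes about, which are no part of the job. Leave any green look-alike of the lifter alone.

How it is judged:
On the way:
1. the lid hangs level on the lifter, at least 40 mm above its seat in the steriliser (z of lid in the frame of steriliser above 0.133 m and contact force between lifter and lid above 1 N and angle between lid's own z axis and vertical below 0.25 rad), for 0.3 s.
At the end, for the whole second after the job is handed in: the lid lies at rest flat on the tray's floor, right way up (underside within 5 mm of the tray's underside level, tilt under 0.06 rad); the lifter stands upright (tilt under 0.08 rad) at rest on the worktop, its tines within 6 mm of it, touching neither lid nor tray (z of lid in the frame of drip_tray below 0.005 m and angle between lid's own z axis and vertical below 0.06 rad and contact force between lid and drip_tray above 1 N and linear speed of each of lid, lifter below 0.02 m/s and contact force between lifter and lid below 0.05 N and contact force between lifter and drip_tray below 0.05 N and height (world z) of lifter below 0.006 m and angle between lifter's own z axis and vertical below 0.08 rad).
It fails at once if the gripper or arm touches the hot lid (contact force between any of the fingers, the arm and lid above 0.5 N).
It fails at once if the gripper or arm touches the hot steriliser (contact force between any of the fingers, the arm and steriliser above 0.5 N).
It fails at once if the lid tips more than 0.35 rad (20 degrees) (angle between lid's own z axis and vertical above 0.35 rad).
It fails at once if the lid is dropped or banged into the tray (contact over 50 N) (contact force between lid and drip_tray above 50 N).
It fails at once if the timer, the wipes or a vial is moved more than 25 mm (distance of any of timer, wipes, vial_red, vial_blue from where it was at the start of the episode above 0.025 m).
It also fails if it takes over 72 s, if anything falls off the work surface, if the arm or the gripper's body presses on something with over 40 N, if the wrist force passes 120 N, or if a joint passes its speed limit or range.

## Working session

There is one attempt and no reset: what is moved stays moved. The work goes in short steps, Python scripts to look and compute and a shell command to move; the robot and the scene stay as the last step left them, time stands still between calls to the robot, and variables do not carry over. Pictures are saved under pics/ and viewed, at most 10 in all, crops included, and the job is handed in when it is done.

```bash
mkdir -p pics; cat > h.py <<'E'
import numpy as np, cv2
from workcell import monitor, viewer, job, spotter
def cam(n,save=None):
    c=viewer.camera(n)
    if save: cv2.imwrite('pics/'+save,c['frame'][:,:,::-1])
    return c
def ray(c,u,v):
    R,_=cv2.Rodrigues(np.array(c['rvec'],float)); t=np.array(c['tvec'],float).ravel()
    d=R.T@np.array([(u-c['cx'])/c['fx'],(v-c['cy'])/c['fy'],1.]); return -R.T@t,d
def atz(c,u,v,z):
    o,d=ray(c,u,v); return o+d*(z-o[2])/d[2]
def proj(c,p):
    R,_=cv2.Rodrigues(np.array(c['rvec'],float)); q=R@np.array(p,float)+np.array(c['tvec'],float).ravel()
    return c['fx']*q[0]/q[2]+c['cx'],c['fy']*q[1]/q[2]+c['cy']
E
cat > a.py <<'E'
from h import *
ims=[]
for n in ['top','side']:
    c=cam(n,n+'0.png'); ims.append(c['frame'])
    for k in ['steriliser','lid','lid_loop','lifter','lifter_seat','lifter_grip','drip_tray','timer','wipes','vial_red','vial_blue']:
        print(n,k,[(np.round(r['xyz'],3).tolist(),round(r['score'],2)) for r in spotter.tip_of(n,k)[:3]])
s=monitor.state(); print(s)
E
python3 a.py
```

```text
top steriliser [([0.575, -0.081, 0.096], 0.45)]
top lid [([0.576, -0.082, 0.097], 0.81)]
top lid_loop [([0.581, -0.081, 0.15], 0.71), ([0.741, -0.087, 0.003], 0.62)]
top lifter [([0.344, -0.373, 0.002], 0.91), ([0.505, -0.379, 0.002], 0.84), ([0.577, -0.079, 0.094], 0.7)]
top lifter_seat [([0.346, -0.374, 0.01], 0.77), ([0.514, -0.378, 0.011], 0.65)]
top lifter_grip [([0.347, -0.371, 0.093], 0.94), ([0.509, -0.381, 0.092], 0.58)]
top drip_tray [([0.492, 0.216, 0.004], 0.7)]
top timer [([0.743, -0.09, 0.002], 0.78)]
top wipes [([0.745, 0.082, -0.001], 0.91)]
top vial_red [([0.4, 0.038, 0.002], 0.61)]
top vial_blue [([0.68, 0.022, 0.002], 0.64)]
side steriliser [([0.58, -0.085, -0.003], 0.87)]
side lid [([0.582, -0.08, 0.091], 0.74)]
side lid_loop [([0.581, -0.084, 0.155], 0.57)]
side lifter [([0.344, -0.374, -0.002], 0.75), ([0.51, -0.378, -0.003], 0.73)]
side lifter_seat [([0.51, -0.379, 0.009], 0.57), ([0.345, -0.372, 0.014], 0.46)]
side lifter_grip [([0.51, -0.379, 0.086], 0.7), ([0.35, -0.37, 0.084], 0.62)]
side drip_tray [([0.494, 0.214, -0.0], 0.77)]
side timer [([0.742, -0.085,
[... 262 characters left out ...]
7863 ,  0.41112251, -0.01265645,  1.59619727,  0.00558819,
        1.13427399, -0.08219422]), 'joint_velocities': array([-4.45455475e-04,  1.42589096e-03,  6.01378324e-04,  1.73605728e-04,
        5.22362462e-05, -5.04851618e-04, -2.53392416e-04]), 'tau': array([-8.32476653e-04, -6.00403905e+01,  6.80993926e-01, -2.99726307e+01,
        1.38782227e-02,  2.20657988e-03,  4.82682412e-05]), 'ee_pos': array([ 0.18813859, -0.59602207,  0.3038848 ]), 'eef_rot': array([9.88335057e-01, 1.52295156e-01, 8.89316274e-07, 1.73637423e-05]), 'force': array([-0.45647477, -0.59739562,  0.49936973]), 'torque': array([ 0.04324322,  0.00910591, -0.01304471]), 'finger_force': 0.0, 'opening': 0.08510134876734775}
```

View pics/top0.png

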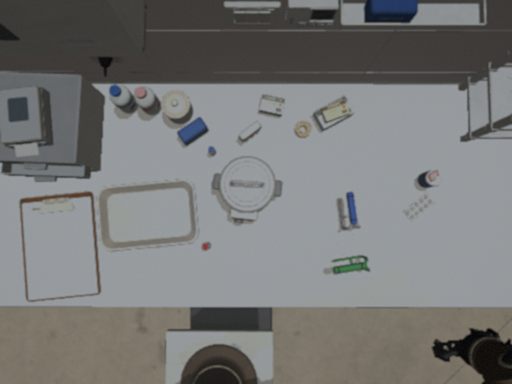

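View pics/side0.png

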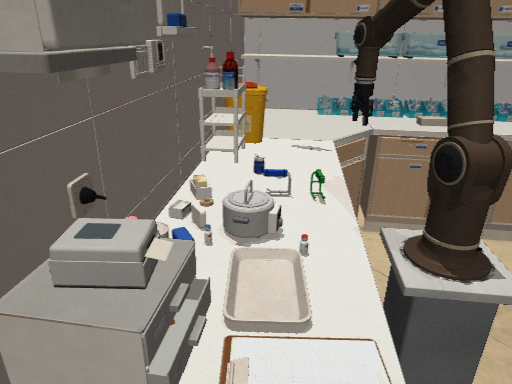

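```bash
cat > b.py <<'E'
from h import *
c=cam('top'); f=c['frame']; hsv=cv2.cvtColor(f,cv2.COLOR_RGB2HSV)
m=cv2.inRange(hsv,(105,120,50),(125,255,255)); w=np.zeros_like(m); w[185:235,335:365]=255
v,u=np.nonzero(m&w); P=np.array([atz(c,a,b,.099)[:2] for a,b in zip(u,v)])
print('grip',cv2.minAreaRect((P*1000).astype(np.float32)),P.mean(0),len(P))
l,_,_,_,=cv2.fitLine(P.astype(np.float32),cv2.DIST_L2,0,.01,.01).ravel()[:4].tolist() and (cv2.fitLine(P.astype(np.float32),cv2.DIST_L2,0,.01,.01).ravel(),0,0,0)
print('line',l,np.degrees(np.arctan2(l[1],l[0])))
for k in ['lid','steriliser','lifter','drip_tray']:
    for r in spotter.trace('top',k)[:3]:
        v,u=np.nonzero(r['pixels']); print(k,round(r['score'],2),u.min(),u.max(),v.min(),v.max(),len(u))
        if k=='drip_tray':
            Q=np.array([atz(c,a,b,.026)[:2] for a,b in zip(u,v)])*1000; print(cv2.minAreaRect(Q.astype(np.float32)))
        if k=='lid':
            Q=np.array([atz(c,a,b,.108)[:2] for a,b in zip(u,v)])*1000; print(cv2.minEnclosingCircle(Q.astype(np.float32)))
a=cv2.resize(f[150:225,205:290],None,fx=6,fy=6,interpolation=cv2.INTER_CUBIC)
b=cv2.resize(f[180:240,325:370],None,fx=6,fy=6,interpolation=cv2.INTER_CUBIC)
o=np.zeros((450,790,3),np.uint8); o[:450,:510]=a; o[:360,515:785]=b
cv2.imwrite('pics/crop1.png',o[:,:,::-1])
E
python3 b.py
```

```text
grip ((512.9630126953125, -378.3431396484375), (85.72492980957031, 13.561248779296875), 7.480391979217529) [ 0.51330007 -0.37833334] 137
line [ 0.9912342   0.13211642  0.51330006 -0.37833333] 7.5919094
lid 0.78 224 268 162 205 1595
((580.8265991210938, -81.8194351196289), 64.96831512451172)
lid 0.61 338 359 192 229 354
((505.39013671875, -367.6916809082031), 52.737972259521484)
steriliser 0.81 213 282 155 222 1347
steriliser 0.74 338 359 192 229 378
lifter 0.97 338 357 192 229 333
lifter 0.66 332 369 255 273 404
drip_tray 0.6 97 197 179 250 6290
((494.22314453125, 214.72393798828125), (194.92376708984375, 295.119140625), 4.8735880851745605)
```

View pics/crop1.png

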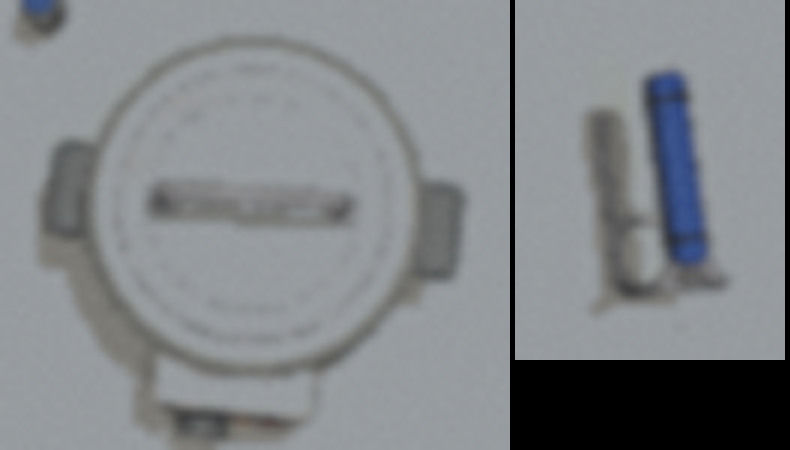

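```bash
python3 -m inch '[{"dx":32,"dy":22,"az":-2,"fingers":-1},{"dx":32,"dy":22,"az":-2},{"dx":32,"dy":22,"az":-2},{"dx":32,"dy":22,"az":-2},{"dx":32,"dy":22,"az":-2},{"dx":32,"dy":22},{"dx":32,"dy":22},{"dx":32,"dy":22}]' 40; python3 -m inch '[{"dx":32,"dy":22},{"dx":32,"dy":19,"dz":-10},{"dz":-30},{"dz":-30},{},{}]'
```

```text
schema error: expected keys fingers, dx, dy, dz, ax, ay, az
schema error: expected keys fingers, dx, dy, dz, ax, ay, az
```

```bash
python3 -m inch '[{"fingers":-1,"dx":32,"dy":22,"dz":0,"ax":0,"ay":0,"az":-2},{"fingers":-1,"dx":32,"dy":22,"dz":0,"ax":0,"ay":0,"az":-2},{"fingers":-1,"dx":32,"dy":22,"dz":0,"ax":0,"ay":0,"az":-2},{"fingers":-1,"dx":32,"dy":22,"dz":0,"ax":0,"ay":0,"az":-2},{"fingers":-1,"dx":32,"dy":22,"dz":0,"ax":0,"ay":0,"az":-2},{"fingers":-1,"dx":32,"dy":22,"dz":0,"ax":0,"ay":0,"az":0},{"fingers":-1,"dx":32,"dy":22,"dz":0,"ax":0,"ay":0,"az":0},{"fingers":-1,"dx":32,"dy":22,"dz":0,"ax":0,"ay":0,"az":0}]' 40; python3 -m inch '[{"fingers":-1,"dx":32,"dy":22,"dz":0,"ax":0,"ay":0,"az":0},{"fingers":-1,"dx":32,"dy":19,"dz":-10,"ax":0,"ay":0,"az":0},{"fingers":-1,"dx":0,"dy":0,"dz":-20,"ax":0,"ay":0,"az":0},{"fingers":-1,"dx":0,"dy":0,"dz":0,"ax":0,"ay":0,"az":0},{"fingers":-1,"dx":0,"dy":0,"dz":0,"ax":0,"ay":0,"az":0}]'
```

```text
time: 2.12
ee_pos: [0.4455, -0.4187, 0.3041]
eef_rot: [0.998, 0.066, 0.0, 0.0]
force: [0.9, -1.1, 0.6]
opening: 0.0854
finger_force: 0.0
time: 2.53
ee_pos: [0.5076, -0.3788, 0.2729]
eef_rot: [0.998, 0.066, -0.001, -0.001]
force: [-0.3, -0.8, 0.3]
opening: 0.0855
finger_force: 0.0
```

```bash
python3 - <<'E'
from h import *
c=cam('wrist'); f=c['frame']; hsv=cv2.cvtColor(f,cv2.COLOR_RGB2HSV)
m=cv2.inRange(hsv,(105,120,40),(125,255,255))
n,lab,st,ce=cv2.connectedComponentsWithStats(m); i=1+np.argmax(st[1:,4]); v,u=np.nonzero(lab==i)
P=np.array([atz(c,a,b,.101)[:2]*1000 for a,b in zip(u,v)]).astype(np.float32)
print(cv2.minAreaRect(P),P.mean(0),st[i])
print([(r['xyz'],r['score']) for r in spotter.tip_of('wrist','lifter_grip')])
E
```

```text
((513.0162353515625, -377.04815673828125), (62.534088134765625, 16.4488582611084), 7.081557750701904) [ 514.2235  -376.65875] [ 248  149   19   67 1229]
[([0.5107, -0.382, 0.0864], 0.59), ([0.3431, -0.3698, 0.0894], 0.59)]
```

```bash
python3 -m inch '[{"fingers":-1,"dx":3,"dy":0.5,"dz":-35,"ax":0,"ay":0,"az":0},{"fingers":-1,"dx":0,"dy":0,"dz":-35,"ax":0,"ay":0,"az":0},{"fingers":-1,"dx":0,"dy":0,"dz":-35,"ax":0,"ay":0,"az":0},{"fingers":-1,"dx":0,"dy":0,"dz":-24,"ax":0,"ay":0,"az":0},{"fingers":-1,"dx":0,"dy":0,"dz":0,"ax":0,"ay":0,"az":0}]'; python3 -m inch '[{"fingers":1,"dx":0,"dy":0,"dz":0,"ax":0,"ay":0,"az":0},{"fingers":1,"dx":0,"dy":0,"dz":0,"ax":0,"ay":0,"az":0},{"fingers":1,"dx":0,"dy":0,"dz":0,"ax":0,"ay":0,"az":0},{"fingers":1,"dx":0,"dy":0,"dz":0,"ax":0,"ay":0,"az":0},{"fingers":1,"dx":0,"dy":0,"dz":0,"ax":0,"ay":0,"az":0},{"fingers":1,"dx":0,"dy":0,"dz":0,"ax":0,"ay":0,"az":0},{"fingers":1,"dx":0,"dy":0,"dz":0,"ax":0,"ay":0,"az":0},{"fingers":1,"dx":0,"dy":0,"dz":0,"ax":0,"ay":0,"az":0}]' 70
```

```text
time: 3.05
ee_pos: [0.508, -0.3786, 0.1408]
eef_rot: [0.998, 0.064, -0.003, -0.002]
force: [-0.8, 1.2, 0.5]
opening: 0.0854
finger_force: 0.0
time: 3.72
ee_pos: [0.5117, -0.3788, 0.1464]
eef_rot: [0.998, 0.066, 0.001, 0.001]
force: [-0.7, 1.1, 6.3]
opening: 0.0169
finger_force: 68.5
```

```bash
python3 -m inch '[{"fingers":1,"dx":0,"dy":0,"dz":10,"ax":0,"ay":0,"az":0},{"fingers":1,"dx":0,"dy":0,"dz":25,"ax":0,"ay":0,"az":0},{"fingers":1,"dx":0,"dy":0,"dz":35,"ax":0,"ay":0,"az":0},{"fingers":1,"dx":-5,"dy":0,"dz":35,"ax":0,"ay":0,"az":-3},{"fingers":1,"dx":-8,"dy":10,"dz":21,"ax":0,"ay":0,"az":-3},{"fingers":1,"dx":-8,"dy":25,"dz":0,"ax":0,"ay":0,"az":-3},{"fingers":1,"dx":0,"dy":30,"dz":0,"ax":0,"ay":0,"az":-2.5},{"fingers":1,"dx":0,"dy":30,"dz":0,"ax":0,"ay":0,"az":0}]'; python3 -m inch '[{"fingers":1,"dx":0,"dy":30,"dz":0,"ax":0,"ay":0,"az":0},{"fingers":1,"dx":0,"dy":30,"dz":0,"ax":0,"ay":0,"az":0},{"fingers":1,"dx":0,"dy":30,"dz":0,"ax":0,"ay":0,"az":0},{"fingers":1,"dx":0,"dy":30,"dz":0,"ax":0,"ay":0,"az":0},{"fingers":1,"dx":0,"dy":30,"dz":0,"ax":0,"ay":0,"az":0},{"fingers":1,"dx":0,"dy":30,"dz":0,"ax":0,"ay":0,"az":0},{"fingers":1,"dx":0,"dy":28,"dz":0,"ax":0,"ay":0,"az":0},{"fingers":1,"dx":0,"dy":0,"dz":0,"ax":0,"ay":0,"az":0}]'; python3 -m inch '[{"fingers":1,"dx":0,"dy":0,"dz":0,"ax":0,"ay":0,"az":0},{"fingers":1,"dx":0,"dy":0,"dz":0,"ax":0,"ay":0,"az":0},{"fingers":1,"dx":0,"dy":0,"dz":0,"ax":0,"ay":0,"az":0}]'
cat > c.py <<'E'
from h import *
import sys
for n in ['side','wrist','top']:
    c=cam(n,n+sys.argv[1]+'.png')
    for k in ['lid','lid_loop','lifter','lifter_seat','lifter_grip']:
        print(n,k,[(np.round(r['xyz'],3).tolist(),round(r['score'],2)) for r in spotter.tip_of(n,k)[:3]])
s=monitor.state(); print(s['ee_pos'],s['eef_rot'],s['force'],s['torque'])
E
python3 c.py 1; python3 - <<'E'
import cv2,numpy as np
a=cv2.imread('pics/side1.png');b=cv2.imread('pics/wrist1.png')
a=cv2.resize(a[150:260,190:330],None,fx=4,fy=4,interpolation=cv2.INTER_CUBIC)
o=np.zeros((600,800,3),np.uint8);o[:440,:560]=a
cv2.imwrite('pics/v1.png',a)
E
```

```text
time: 4.38
ee_pos: [0.4893, -0.2831, 0.2722]
eef_rot: [0.999, -0.037, 0.001, 0.0]
force: [0.4, 0.2, -1.3]
opening: 0.0168
finger_force: 68.4
time: 5.05
ee_pos: [0.4901, -0.0693, 0.2718]
eef_rot: [1.0, -0.031, 0.0, -0.001]
force: [0.4, 1.2, -2.0]
opening: 0.0166
finger_force: 68.6
time: 5.3
ee_pos: [0.4901, -0.0767, 0.2711]
eef_rot: [0.999, -0.036, 0.0, 0.0]
force: [0.2, 0.3, -1.4]
opening: 0.0173
finger_force: 68.6
side lid [([0.583, -0.079, 0.09], 0.9)]
side lid_loop [([0.576, -0.08, -0.003], 0.64), ([0.582, -0.085, 0.156], 0.59)]
side lifter [([0.489, -0.075, 0.125], 0.86), ([0.345, -0.373, -0.005], 0.54), ([0.742, -0.085, 0.002], 0.22)]
side lifter_seat [([0.487, -0.076, 0.135], 0.89), ([0.343, -0.373, 0.016], 0.58)]
side lifter_grip [([0.489, -0.075, 0.211], 0.86), ([0.347, -0.372, 0.086], 0.72)]
wrist lid [([0.576, -0.084, 0.092], 0.7)]
wrist lid_loop [([0.581, -0.081, 0.159], 0.87)]
wrist lifter [([0.349, -0.375, 0.001], 0.86), ([0.486, -0.072, 0.122], 0.75)]
wrist lifter_seat [([0.344, -0.375, 0.011], 0.75)]
wrist lifter_grip [([0.492, -0.081, 0.213], 0.67)]
top lid [([0.578, -0.079, 0.097], 0.57)]
top lid_loop [([0.579, -0.08, 0.152], 0.65)]
top lifter [([0.346, -0.373, 0.002], 0.61)]
top lifter_seat [([0.747, 0.08, -0.003], 0.66), ([0.347, -0.372, 0.011], 0.61)]
top lifter_grip [([0.342, -0.374, 0.09], 0.56)]
[ 0.4901633  -0.07548416  0.2708972 ] [ 9.99397984e-01 -3.46939349e-02 -1.48814252e-07  1.31076754e-05] [ 0.04001241 -0.20276345 -0.17022182] [-0.00318879 -0.04486689 -0.01146123]
```

View pics/v1.png

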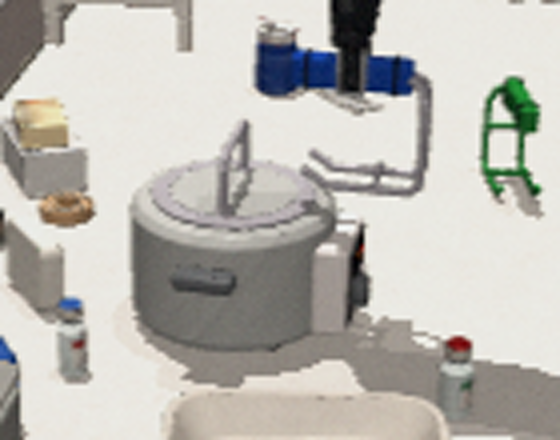

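View pics/wrist1.png

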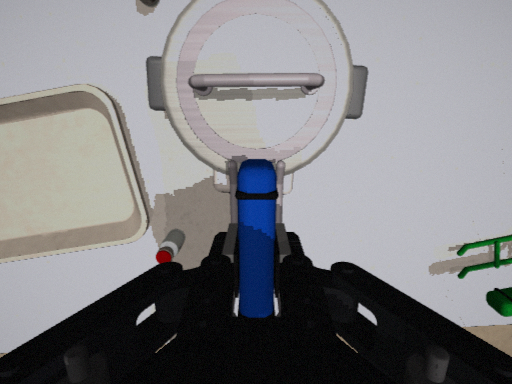

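```bash
python3 -m inch '[{"fingers":1,"dx":12,"dy":-1,"dz":-4,"ax":0,"ay":0,"az":0},{"fingers":1,"dx":13,"dy":-1,"dz":0,"ax":0,"ay":0,"az":0},{"fingers":1,"dx":13,"dy":-1,"dz":0,"ax":0,"ay":0,"az":0},{"fingers":1,"dx":13,"dy":-1,"dz":0,"ax":0,"ay":0,"az":0},{"fingers":1,"dx":13,"dy":-1,"dz":0,"ax":0,"ay":0,"az":0},{"fingers":1,"dx":13,"dy":-1,"dz":0,"ax":0,"ay":0,"az":0},{"fingers":1,"dx":13,"dy":0,"dz":0,"ax":0,"ay":0,"az":0},{"fingers":1,"dx":1,"dy":0,"dz":0,"ax":0,"ay":0,"az":0}]';python3 -m inch '[{"fingers":1,"dx":0,"dy":0,"dz":0,"ax":0,"ay":0,"az":0},{"fingers":1,"dx":0,"dy":0,"dz":0,"ax":0,"ay":0,"az":0}]'; python3 c.py 2;  python3 - <<'E'
import cv2,numpy as np
a=cv2.imread('pics/side2.png')
cv2.imwrite('pics/v2.png',cv2.resize(a[150:260,190:330],None,fx=4,fy=4,interpolation=cv2.INTER_CUBIC))
E
```

```text
time: 6.87
ee_pos: [0.5836, -0.0814, 0.2663]
eef_rot: [0.999, -0.035, 0.001, -0.0]
force: [0.6, -0.1, -1.2]
opening: 0.0169
finger_force: 68.6
time: 7.03
ee_pos: [0.5808, -0.0815, 0.2664]
eef_rot: [0.999, -0.035, -0.001, -0.0]
force: [0.3, 0.2, -1.6]
opening: 0.0166
finger_force: 68.6
side lid [([0.578, -0.081, 0.089], 0.95)]
side lid_loop [([0.581, -0.081, 0.155], 0.73)]
side lifter [([0.579, -0.079, 0.119], 0.86), ([0.342, -0.372, -0.001], 0.6)]
side lifter_seat [([0.58, -0.082, 0.132], 0.96), ([0.348, -0.372, 0.014], 0.71)]
side lifter_grip [([0.58, -0.081, 0.203], 0.68), ([0.349, -0.369, 0.085], 0.66)]
wrist lid []
wrist lid_loop []
wrist lifter [([0.346, -0.377, -0.003], 0.66), ([0.578, -0.078, 0.121], 0.61), ([0.685, 0.024, -0.002], 0.19)]
wrist lifter_seat [([0.345, -0.37, 0.009], 0.79)]
wrist lifter_grip [([0.584, -0.082, 0.208], 0.97)]
top lid []
top lid_loop []
top lifter [([0.344, -0.374, 0.001], 0.94)]
top lifter_seat [([0.344, -0.374, 0.01], 0.89)]
top lifter_grip [([0.344, -0.373, 0.092], 0.77)]
[ 0.58114755 -0.08153432  0.26687568] [ 9.99396437e-01 -3.47384756e-02 -1.88678426e-05  1.33517430e-05] [-0.18386588 -0.22378042 -1.493212  ] [-0.03171364 -0.0509584  -0.02837289]
```

View pics/v2.png

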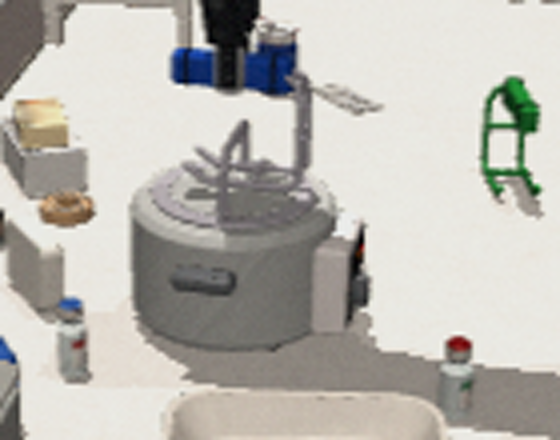

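The tines are through the loop, with the bar over the seat (crop pixel 235,180). Next I lift slowly.

```bash
python3 -m inch '[{"fingers":1,"dx":0,"dy":0,"dz":8,"ax":0,"ay":0,"az":0},{"fingers":1,"dx":0,"dy":0,"dz":6,"ax":0,"ay":0,"az":0},{"fingers":1,"dx":0,"dy":0,"dz":4,"ax":0,"ay":0,"az":0},{"fingers":1,"dx":0,"dy":0,"dz":3,"ax":0,"ay":0,"az":0},{"fingers":1,"dx":0,"dy":0,"dz":3,"ax":0,"ay":0,"az":0},{"fingers":1,"dx":0,"dy":0,"dz":4,"ax":0,"ay":0,"az":0},{"fingers":1,"dx":0,"dy":0,"dz":6,"ax":0,"ay":0,"az":0},{"fingers":1,"dx":0,"dy":0,"dz":6,"ax":0,"ay":0,"az":0}]' 100;python3 -m inch '[{"fingers":1,"dx":0,"dy":0,"dz":8,"ax":0,"ay":0,"az":0},{"fingers":1,"dx":0,"dy":0,"dz":10,"ax":0,"ay":0,"az":0},{"fingers":1,"dx":0,"dy":0,"dz":10,"ax":0,"ay":0,"az":0},{"fingers":1,"dx":0,"dy":0,"dz":10,"ax":0,"ay":0,"az":0},{"fingers":1,"dx":0,"dy":0,"dz":10,"ax":0,"ay":0,"az":0},{"fingers":1,"dx":0,"dy":0,"dz":10,"ax":0,"ay":0,"az":0},{"fingers":1,"dx":0,"dy":0,"dz":5,"ax":0,"ay":0,"az":0},{"fingers":1,"dx":0,"dy":0,"dz":0,"ax":0,"ay":0,"az":0}]'; python3 -m inch '[{"fingers":1,"dx":0,"dy":0,"dz":0,"ax":0,"ay":0,"az":0},{"fingers":1,"dx":0,"dy":0,"dz":0,"ax":0,"ay":0,"az":0},{"fingers":1,"dx":0,"dy":0,"dz":0,"ax":0,"ay":0,"az":0},{"fingers":1,"dx":0,"dy":0,"dz":0,"ax":0,"ay":0,"az":0}]'; python3 c.py 3;  python3 - <<'E'
import cv2,numpy as np
a=cv2.imread('pics/side3.png')
cv2.imwrite('pics/v3.png',cv2.resize(a[110:260,190:330],None,fx=4,fy=4,interpolation=cv2.INTER_CUBIC))
E
```

```text
time: 8.6
ee_pos: [0.5809, -0.0815, 0.3069]
eef_rot: [0.999, -0.035, -0.001, -0.0]
force: [0.2, 0.6, -5.5]
opening: 0.0166
finger_force: 99.9
time: 9.27
ee_pos: [0.5816, -0.0815, 0.3716]
eef_rot: [0.999, -0.035, 0.001, 0.0]
force: [-0.4, -0.3, -4.6]
opening: 0.0159
finger_force: 99.9
time: 9.6
ee_pos: [0.581, -0.0815, 0.3693]
eef_rot: [0.999, -0.035, -0.001, -0.0]
force: [0.2, -0.4, -6.2]
opening: 0.016
finger_force: 99.9
side lid [([0.576, -0.08, 0.17], 0.93)]
side lid_loop [([0.58, -0.083, 0.24], 0.56)]
side lifter [([0.578, -0.081, 0.221], 0.97), ([0.343, -0.372, -0.005], 0.69)]
side lifter_seat [([0.579, -0.078, 0.233], 0.81), ([0.344, -0.374, 0.012], 0.7)]
side lifter_grip [([0.349, -0.37, 0.089], 0.75), ([0.58, -0.08, 0.307], 0.56), ([0.742, -0.085, 0.003], 0.47)]
wrist lid [([0.685, 0.024, -0.002], 0.19)]
wrist lid_loop []
wrist lifter [([0.578, -0.079, 0.22], 0.69), ([0.344, -0.377, 0.0], 0.64)]
wrist lifter_seat [([0.344, -0.372, 0.01], 0.94)]
wrist lifter_grip [([0.583, -0.085, 0.31], 0.92), ([0.343, -0.371, 0.089], 0.76)]
top lid [([0.744, 0.082, -0.0], 0.52)]
top lid_loop []
top lifter [([0.346, -0.373, 0.001], 0.82)]
top lifter_seat [([0.347, -0.371, 0.012], 0.61)]
top lifter_grip [([0.346, -0.372, 0.091], 0.88), ([0.748, 0.082, -0.002], 0.35)]
[ 0.58115011 -0.08148405  0.36990203] [ 9.99397852e-01 -3.46977331e-02  1.82651770e-05  3.21721237e-06] [ 0.29184336 -0.70066527 -5.3828123 ] [ 0.03620021 -0.05989015 -0.03191611]
```

View pics/v3.png

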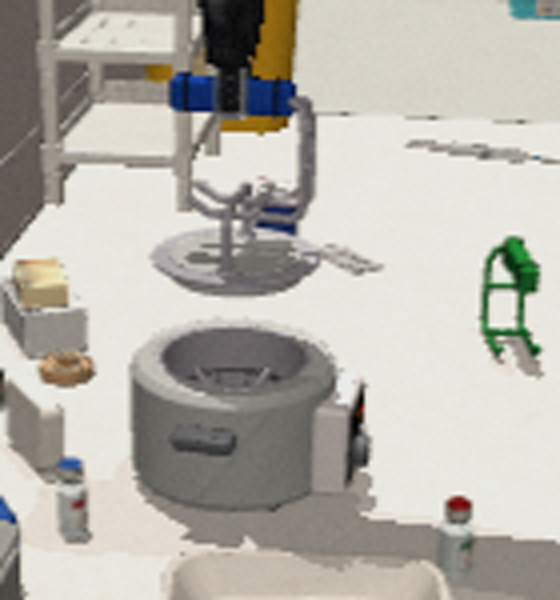

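```bash
python3 -m inch '[{"fingers":1,"dx":-1,"dy":4,"dz":0,"ax":0,"ay":0,"az":0},{"fingers":1,"dx":-2,"dy":8,"dz":0,"ax":0,"ay":0,"az":0},{"fingers":1,"dx":-3.5,"dy":12,"dz":0,"ax":0,"ay":0,"az":0},{"fingers":1,"dx":-4.5,"dy":16,"dz":0,"ax":0,"ay":0,"az":0},{"fingers":1,"dx":-6,"dy":20,"dz":0,"ax":0,"ay":0,"az":0},{"fingers":1,"dx":-6.5,"dy":22,"dz":0,"ax":0,"ay":0,"az":0},{"fingers":1,"dx":-6.5,"dy":22,"dz":0,"ax":0,"ay":0,"az":0},{"fingers":1,"dx":-6.5,"dy":22,"dz":0,"ax":0,"ay":0,"az":0}]'; python3 -m inch '[{"fingers":1,"dx":-6.5,"dy":22,"dz":0,"ax":0,"ay":0,"az":0},{"fingers":1,"dx":-6.5,"dy":22,"dz":0,"ax":0,"ay":0,"az":0},{"fingers":1,"dx":-6.5,"dy":22,"dz":0,"ax":0,"ay":0,"az":0},{"fingers":1,"dx":-6.5,"dy":22,"dz":0,"ax":0,"ay":0,"az":0},{"fingers":1,"dx":-6,"dy":20,"dz":0,"ax":0,"ay":0,"az":0},{"fingers":1,"dx":-4.5,"dy":16,"dz":0,"ax":0,"ay":0,"az":0},{"fingers":1,"dx":-3.5,"dy":12,"dz":0,"ax":0,"ay":0,"az":0},{"fingers":1,"dx":-2,"dy":8,"dz":0,"ax":0,"ay":0,"az":0}]'; python3 -m inch '[{"fingers":1,"dx":-3.5,"dy":12,"dz":0,"ax":0,"ay":0,"az":0},{"fingers":1,"dx":-2,"dy":8,"dz":0,"ax":0,"ay":0,"az":0},{"fingers":1,"dx":-1.5,"dy":5,"dz":0,"ax":0,"ay":0,"az":0},{"fingers":1,"dx":-0.5,"dy":2,"dz":0,"ax":0,"ay":0,"az":0},{"fingers":1,"dx":0,"dy":0,"dz":0,"ax":0,"ay":0,"az":0},{"fingers":1,"dx":0,"dy":0,"dz":0,"ax":0,"ay":0,"az":0},{"fingers":1,"dx":0,"dy":0,"dz":0,"ax":0,"ay":0,"az":0},{"fingers":1,"dx":0,"dy":0,"dz":0,"ax":0,"ay":0,"az":0}]'; python3 c.py 4;
```

```text
time: 11.17
ee_pos: [0.5436, 0.047, 0.3701]
eef_rot: [0.999, -0.034, 0.0, -0.0]
force: [-0.1, 0.8, -4.6]
opening: 0.0162
finger_force: 99.9
time: 11.83
ee_pos: [0.501, 0.1915, 0.3702]
eef_rot: [0.999, -0.033, -0.0, -0.0]
force: [0.0, 0.5, -4.1]
opening: 0.0162
finger_force: 99.8
time: 12.5
ee_pos: [0.4954, 0.2148, 0.3699]
eef_rot: [0.999, -0.035, 0.0, 0.0]
force: [-0.1, 0.7, -5.4]
opening: 0.0162
finger_force: 99.8
side lid [([0.494, 0.219, 0.223], 0.73), ([0.495, 0.218, 0.173], 0.61)]
side lid_loop [([0.492, 0.215, 0.236], 0.82)]
side lifter [([0.495, 0.217, 0.224], 0.98), ([0.344, -0.374, -0.002], 0.69), ([0.746, 0.085, 0.001], 0.17)]
side lifter_seat [([0.346, -0.372, 0.012], 0.69), ([0.492, 0.22, 0.234], 0.56)]
side lifter_grip [([0.493, 0.216, 0.31], 0.8), ([0.349, -0.371, 0.086], 0.65), ([0.495, 0.216, 0.234], 0.4)]
wrist lid []
wrist lid_loop []
wrist lifter [([0.492, 0.22, 0.223], 0.66)]
wrist lifter_seat [([0.4, 0.038, -0.003], 0.19)]
wrist lifter_grip [([0.494, 0.21, 0.312], 0.77)]
top lid [([0.49, 0.216, 0.18], 0.57)]
top lid_loop [([0.492, 0.218, 0.233], 0.83)]
top lifter [([0.347, -0.374, 0.001], 0.66), ([0.489, 0.22, 0.224], 0.58), ([0.49, 0.215, 0.178], 0.47)]
top lifter_seat [([0.343, -0.376, 0.011], 0.79), ([0.499, 0.217, 0.232], 0.69), ([0.401, 0.034, 0.0], 0.53)]
top lifter_grip [([0.345, -0.376, 0.091], 0.81), ([0.493, 0.217, 0.312], 0.76)]
[0.49516842 0.21549796 0.36993416] [ 9.99396979e-01 -3.47228341e-02  4.85413542e-05 -7.98040759e-07] [-0.21836863  0.10232398 -5.11670314] [-0.04663751 -0.14130767 -0.01028507]
```

View pics/side4.png

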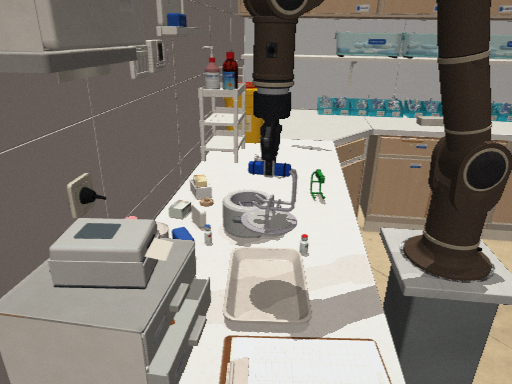

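```bash
python3 -m inch '[{"fingers":1,"dx":0,"dy":0,"dz":-8,"ax":0,"ay":0,"az":0},{"fingers":1,"dx":0,"dy":0,"dz":-16,"ax":0,"ay":0,"az":0},{"fingers":1,"dx":0,"dy":0,"dz":-24,"ax":0,"ay":0,"az":0},{"fingers":1,"dx":0,"dy":0,"dz":-28,"ax":0,"ay":0,"az":0},{"fingers":1,"dx":0,"dy":0,"dz":-28,"ax":0,"ay":0,"az":0},{"fingers":1,"dx":0,"dy":0,"dz":-22,"ax":0,"ay":0,"az":0},{"fingers":1,"dx":0,"dy":0,"dz":-14,"ax":0,"ay":0,"az":0},{"fingers":1,"dx":0,"dy":0,"dz":-8,"ax":0,"ay":0,"az":0}]'; python3 -m inch '[{"fingers":1,"dx":0,"dy":0,"dz":-4,"ax":0,"ay":0,"az":0},{"fingers":1,"dx":0,"dy":0,"dz":-3,"ax":0,"ay":0,"az":0},{"fingers":1,"dx":0,"dy":0,"dz":-3,"ax":0,"ay":0,"az":0},{"fingers":1,"dx":0,"dy":0,"dz":-3,"ax":0,"ay":0,"az":0},{"fingers":1,"dx":0,"dy":0,"dz":-3,"ax":0,"ay":0,"az":0},{"fingers":1,"dx":0,"dy":0,"dz":0,"ax":0,"ay":0,"az":0}]'; python3 -m inch '[{"fingers":1,"dx":0,"dy":0,"dz":-2,"ax":0,"ay":0,"az":0},{"fingers":1,"dx":0,"dy":0,"dz":-2,"ax":0,"ay":0,"az":0},{"fingers":1,"dx":0,"dy":0,"dz":-2,"ax":0,"ay":0,"az":0},{"fingers":1,"dx":0,"dy":0,"dz":-2,"ax":0,"ay":0,"az":0},{"fingers":1,"dx":0,"dy":0,"dz":-2,"ax":0,"ay":0,"az":0},{"fingers":1,"dx":0,"dy":0,"dz":-2,"ax":0,"ay":0,"az":0},{"fingers":1,"dx":0,"dy":0,"dz":0,"ax":0,"ay":0,"az":0},{"fingers":1,"dx":0,"dy":0,"dz":0,"ax":0,"ay":0,"az":0}]'
```

```text
time: 14.07
ee_pos: [0.4941, 0.2149, 0.2192]
eef_rot: [0.999, -0.035, -0.002, 0.001]
force: [-0.7, -0.1, -5.2]
opening: 0.0164
finger_force: 99.7
time: 14.57
ee_pos: [0.4951, 0.2154, 0.2058]
eef_rot: [0.999, -0.035, 0.0, 0.0]
force: [-0.4, -0.5, -6.0]
opening: 0.0166
finger_force: 99.7
time: 15.23
ee_pos: [0.4953, 0.2156, 0.1941]
eef_rot: [0.999, -0.035, 0.0, -0.0]
force: [0.3, 0.2, -1.2]
opening: 0.0167
finger_force: 100.1
```

```bash
python3 -m inch '[{"fingers":1,"dx":0,"dy":0,"dz":-4,"ax":0,"ay":0,"az":0},{"fingers":1,"dx":0,"dy":0,"dz":-4,"ax":0,"ay":0,"az":0},{"fingers":1,"dx":0,"dy":0,"dz":-4,"ax":0,"ay":0,"az":0},{"fingers":1,"dx":0,"dy":0,"dz":-2,"ax":0,"ay":0,"az":0},{"fingers":1,"dx":0,"dy":0,"dz":0,"ax":0,"ay":0,"az":0},{"fingers":1,"dx":0,"dy":0,"dz":0,"ax":0,"ay":0,"az":0},{"fingers":1,"dx":0,"dy":0,"dz":0,"ax":0,"ay":0,"az":0}]'; python3 c.py 5; python3 - <<'E'
import cv2
a=cv2.imread('pics/side5.png')
cv2.imwrite('pics/v5.png',cv2.resize(a[180:335,205:325],None,fx=3.8,fy=3.8,interpolation=cv2.INTER_CUBIC))
E
```

```text
time: 15.82
ee_pos: [0.4952, 0.2155, 0.1799]
eef_rot: [0.999, -0.035, 0.0, -0.0]
force: [0.8, -0.4, -1.4]
opening: 0.0169
finger_force: 100.2
side lid [([0.493, 0.219, -0.002], 0.66)]
side lid_loop [([0.494, 0.212, 0.063], 0.93)]
side lifter [([0.344, -0.375, -0.002], 0.68), ([0.491, 0.217, 0.034], 0.59)]
side lifter_seat [([0.493, 0.218, 0.045], 0.83), ([0.343, -0.371, 0.015], 0.51)]
side lifter_grip [([0.493, 0.216, 0.12], 0.84), ([0.742, -0.084, 0.001], 0.68), ([0.35, -0.375, 0.084], 0.57)]
wrist lid []
wrist lid_loop []
wrist lifter [([0.493, 0.218, 0.032], 0.81)]
wrist lifter_seat []
wrist lifter_grip [([0.492, 0.213, 0.124], 0.77)]
top lid [([0.491, 0.214, 0.006], 0.72)]
top lid_loop [([0.491, 0.216, 0.062], 0.87)]
top lifter [([0.344, -0.373, 0.004], 0.85), ([0.493, 0.216, 0.036], 0.61)]
top lifter_seat [([0.347, -0.372, 0.011], 0.69), ([0.495, 0.216, 0.042], 0.5)]
top lifter_grip [([0.347, -0.373, 0.089], 0.95), ([0.491, 0.212, 0.124], 0.6)]
[0.49513433 0.21548229 0.17988789] [ 9.99397603e-01 -3.47049217e-02 -9.23828839e-06  2.03024345e-05] [-0.82784672 -0.23426682 -0.69954449] [-0.0493336  -0.04335886 -0.00630849]
```

View pics/v5.png

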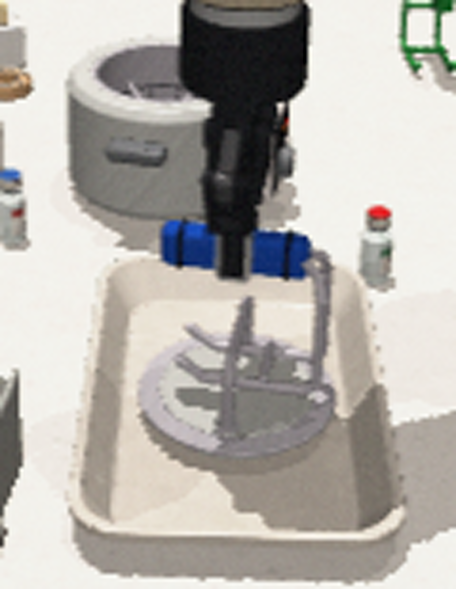

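Lid lies flat in the tray, with the tines clear below the bar (crop pixel 240,385). Now I draw the lifter out towards -x and raise it.

```bash
python3 -m inch '[{"fingers":1,"dx":-7,"dy":0.5,"dz":0,"ax":0,"ay":0,"az":0},{"fingers":1,"dx":-12,"dy":0.8,"dz":0,"ax":0,"ay":0,"az":0},{"fingers":1,"dx":-13,"dy":0.9,"dz":0,"ax":0,"ay":0,"az":0},{"fingers":1,"dx":-13,"dy":0.9,"dz":0,"ax":0,"ay":0,"az":0},{"fingers":1,"dx":-13,"dy":0.9,"dz":0,"ax":0,"ay":0,"az":0},{"fingers":1,"dx":-13,"dy":0.9,"dz":0,"ax":0,"ay":0,"az":0},{"fingers":1,"dx":-10,"dy":0.7,"dz":0,"ax":0,"ay":0,"az":0},{"fingers":1,"dx":-4,"dy":0,"dz":0,"ax":0,"ay":0,"az":0}]'; python3 -m inch '[{"fingers":1,"dx":0,"dy":0,"dz":10,"ax":0,"ay":0,"az":0},{"fingers":1,"dx":0,"dy":0,"dz":25,"ax":0,"ay":0,"az":0},{"fingers":1,"dx":0,"dy":0,"dz":30,"ax":0,"ay":0,"az":0},{"fingers":1,"dx":0,"dy":0,"dz":30,"ax":0,"ay":0,"az":0},{"fingers":1,"dx":0,"dy":-10,"dz":10,"ax":0,"ay":0,"az":0},{"fingers":1,"dx":0,"dy":-20,"dz":0,"ax":0,"ay":0,"az":0},{"fingers":1,"dx":0,"dy":-30,"dz":0,"ax":0,"ay":0,"az":0},{"fingers":1,"dx":0,"dy":-30,"dz":0,"ax":0,"ay":0,"az":0}]'; python3 -m inch '[{"fingers":1,"dx":0,"dy":-30,"dz":0,"ax":0,"ay":0,"az":0},{"fingers":1,"dx":0,"dy":-35,"dz":0,"ax":0,"ay":0,"az":0},{"fingers":1,"dx":0,"dy":-35,"dz":0,"ax":0,"ay":0,"az":0},{"fingers":1,"dx":0,"dy":-35,"dz":0,"ax":0,"ay":0,"az":0},{"fingers":1,"dx":0,"dy":-35,"dz":0,"ax":0,"ay":0,"az":0},{"fingers":1,"dx":0,"dy":-35,"dz":0,"ax":0,"ay":0,"az":0},{"fingers":1,"dx":0,"dy":-35,"dz":0,"ax":0,"ay":0,"az":0},{"fingers":1,"dx":0,"dy":-30,"dz":0,"ax":0,"ay":0,"az":0}]'
```

```text
time: 17.38
ee_pos: [0.4079, 0.2212, 0.1799]
eef_rot: [0.999, -0.034, -0.0, 0.0]
force: [-1.0, -0.1, -1.8]
opening: 0.016
finger_force: 100.2
time: 18.05
ee_pos: [0.4106, 0.1306, 0.2861]
eef_rot: [0.999, -0.034, 0.001, -0.0]
force: [0.8, 0.4, -1.8]
opening: 0.0164
finger_force: 100.6
time: 18.72
ee_pos: [0.4101, -0.1417, 0.286]
eef_rot: [0.999, -0.035, 0.001, 0.0]
force: [0.0, 0.4, -1.8]
opening: 0.0162
finger_force: 100.6
```

```bash
python3 -m inch '[{"fingers":1,"dx":0,"dy":0,"dz":-15,"ax":0,"ay":0,"az":0},{"fingers":1,"dx":0,"dy":0,"dz":-30,"ax":0,"ay":0,"az":0},{"fingers":1,"dx":0,"dy":0,"dz":-30,"ax":0,"ay":0,"az":0},{"fingers":1,"dx":0,"dy":0,"dz":-30,"ax":0,"ay":0,"az":0},{"fingers":1,"dx":0,"dy":0,"dz":-20,"ax":0,"ay":0,"az":0},{"fingers":1,"dx":0,"dy":0,"dz":-7,"ax":0,"ay":0,"az":0},{"fingers":1,"dx":0,"dy":0,"dz":-2,"ax":0,"ay":0,"az":0},{"fingers":1,"dx":0,"dy":0,"dz":0,"ax":0,"ay":0,"az":0}]' 60; python3 -m inch '[{"fingers":1,"dx":0,"dy":0,"dz":-2,"ax":0,"ay":0,"az":0},{"fingers":1,"dx":0,"dy":0,"dz":-2,"ax":0,"ay":0,"az":0},{"fingers":1,"dx":0,"dy":0,"dz":-1,"ax":0,"ay":0,"az":0},{"fingers":1,"dx":0,"dy":0,"dz":0,"ax":0,"ay":0,"az":0},{"fingers":1,"dx":0,"dy":0,"dz":0,"ax":0,"ay":0,"az":0},{"fingers":1,"dx":0,"dy":0,"dz":0,"ax":0,"ay":0,"az":0}]'
```

```text
time: 19.38
ee_pos: [0.4107, -0.1392, 0.1515]
eef_rot: [0.999, -0.035, 0.0, 0.0]
force: [-0.2, -0.3, -1.2]
opening: 0.0162
finger_force: 100.3
time: 19.88
ee_pos: [0.4107, -0.139, 0.1465]
eef_rot: [0.999, -0.035, 0.001, 0.0]
force: [0.7, -0.3, 3.8]
opening: 0.0162
finger_force: 100.9
```

```bash
python3 -m inch '[{"fingers":0.6,"dx":0,"dy":0,"dz":0,"ax":0,"ay":0,"az":0},{"fingers":0.4,"dx":0,"dy":0,"dz":0,"ax":0,"ay":0,"az":0},{"fingers":0,"dx":0,"dy":0,"dz":0,"ax":0,"ay":0,"az":0},{"fingers":-0.5,"dx":0,"dy":0,"dz":0,"ax":0,"ay":0,"az":0},{"fingers":-1,"dx":0,"dy":0,"dz":0,"ax":0,"ay":0,"az":0},{"fingers":-1,"dx":0,"dy":0,"dz":0,"ax":0,"ay":0,"az":0},{"fingers":-1,"dx":0,"dy":0,"dz":0,"ax":0,"ay":0,"az":0}]' 20; python3 -m inch '[{"fingers":-1,"dx":0,"dy":0,"dz":10,"ax":0,"ay":0,"az":0},{"fingers":-1,"dx":0,"dy":0,"dz":30,"ax":0,"ay":0,"az":0},{"fingers":-1,"dx":0,"dy":0,"dz":30,"ax":0,"ay":0,"az":0},{"fingers":-1,"dx":0,"dy":0,"dz":30,"ax":0,"ay":0,"az":0},{"fingers":-1,"dx":0,"dy":0,"dz":20,"ax":0,"ay":0,"az":0},{"fingers":-1,"dx":0,"dy":0,"dz":0,"ax":0,"ay":0,"az":0},{"fingers":-1,"dx":0,"dy":0,"dz":0,"ax":0,"ay":0,"az":0}]'; python3 c.py 6
```

```text
time: 20.47
ee_pos: [0.4101, -0.1389, 0.1458]
eef_rot: [0.999, -0.035, -0.0, -0.0]
force: [0.7, 0.0, -1.0]
opening: 0.0837
finger_force: 0.0
time: 21.05
ee_pos: [0.4106, -0.139, 0.2668]
eef_rot: [0.999, -0.035, 0.001, 0.0]
force: [-0.2, 0.5, -1.2]
opening: 0.0852
finger_force: 0.0
side lid [([0.492, 0.217, -0.002], 0.96)]
side lid_loop [([0.495, 0.216, 0.065], 0.74)]
side lifter [([0.409, -0.136, -0.0], 0.88), ([0.343, -0.376, -0.003], 0.76)]
side lifter_seat [([0.408, -0.137, 0.011], 0.88), ([0.343, -0.373, 0.01], 0.7)]
side lifter_grip [([0.407, -0.138, 0.086], 0.88), ([0.348, -0.372, 0.085], 0.72)]
wrist lid []
wrist lid_loop []
wrist lifter [([0.348, -0.374, -0.0], 0.62), ([0.41, -0.135, -0.002], 0.58), ([0.582, -0.08, 0.002], 0.15)]
wrist lifter_seat [([0.348, -0.369, 0.012], 0.98), ([0.411, -0.138, 0.01], 0.86)]
wrist lifter_grip [([0.341, -0.372, 0.086], 0.86), ([0.407, -0.142, 0.087], 0.63)]
top lid [([0.744, 0.084, -0.002], 0.69), ([0.49, 0.216, 0.005], 0.64)]
top lid_loop [([0.493, 0.217, 0.061], 0.77), ([0.401, 0.037, 0.002], 0.51)]
top lifter [([0.345, -0.373, -0.001], 0.85)]
top lifter_seat [([0.345, -0.375, 0.014], 0.69), ([0.742, -0.087, 0.002], 0.69)]
top lifter_grip [([0.344, -0.37, 0.092], 0.74), ([0.492, 0.216, 0.058], 0.65)]
[ 0.41015277 -0.13890377  0.26593419] [ 9.99397450e-01 -3.47093023e-02  3.91325771e-05  1.54305295e-05] [ 0.75057993 -0.27606228 -1.24011797] [ 0.03122547  0.0225584  -0.01078773]
```

View pics/side6.png

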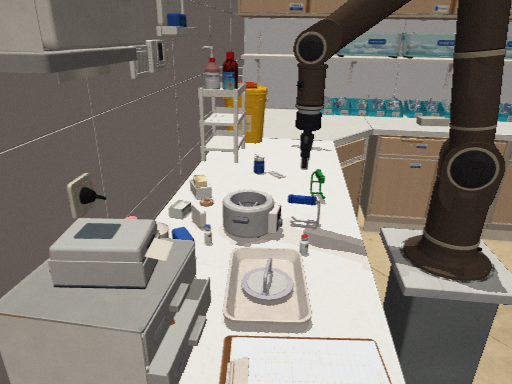

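The lid lies flat in the tray (267,285), the lifter stands by itself (305,210), and the bystanders are unmoved.

```bash
python3 -c "
from workcell import job
print(job.job_done())"
```

```text
the job is handed in; nothing more can be done
None
```

The lid lies flat in the tray, the lifter stands upright by itself on the worktop, the timer, vials and wipes are where they were, and the job is handed in (no verdict was returned).

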